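Herb row and the mister cap of unknown thread

TASK

Get the seedlings ready for misting: first slide the three small herb pots into an even row, one standing centred on each of the three dark discs beside the low batten. Then open the plant mister for refilling: nobody remembers whether its filler cap has a left-hand or a right-hand thread, so try gently both ways, turn it the way that gives until it is free, and lift it off. Finish while still holding the cap level and still in the gripper, about 8 cm above where it sat, with everything else on the ledge left where it was.

Things in the scene. Friction and masses are not known exactly. Their poses are not given: they have to be found in the camera images.
- pot_a: small terracotta herb pot, loose, about 180 g, round, 62 mm tall: foot 44 mm across, upright rim band 62 mm across from 42 to 62 mm up (grip or push there); leaves reach 14 mm above the rim and can be ignored. Origin: centre of its underside. The three pots are alike, any may take any disc; they start 80 mm or more apart, nearer the robot than the row
- pot_b: as pot_a
- pot_c: as pot_a
- row_left (a point): centre, on the ledge surface, of the left (+y) of three flat dark discs, 80 mm across, that mark the row; centres 95 mm apart. Its y runs along the row to the left, its x across it, away from the robot. A fixed pine batten 14 mm thick, 300 mm long, 12 mm high runs parallel to the row, its near face 53 mm beyond the centres
- row_mid (a point): centre of the middle disc, axes as row_left
- row_right (a point): centre of the right (-y) disc, axes as row_left
- mister: stainless steel plant mister, 80 mm across, held fast in a clamp, upright. Origin: centre of its underside, on the ledge. Neck on its axis, top 140 mm up. Short nozzle towards its -x, up to 75 mm from the axis, below 95 mm. The clamp's aluminium post, 50 mm square, 137 mm high, stands on its +x side, near face 75 mm from the axis
- cap: black round filler cap on the mister's neck, loose, about 60 g. Origin: centre of its lower edge, 116 mm above the ledge when seated. Smooth crown 54 mm across from 24 to 44 mm above the origin (top 160 mm above the ledge): grip there; below it a skirt 52 mm across. Gripped with 40 N it does not slip while it turns freely
- saucer: bystander: white ceramic saucer, 110 mm across, 18 mm high, to the right of the mister. Origin: centre of its underside
- dibber: bystander: wooden dibber, 180 mm long along its y, 24 mm thick, lying beyond the row. Origin: under its middle
- tin: bystander: small aluminium tin, 54 mm across, 45 mm high, between the pots and the mister. Origin: centre of its underside
- spool: bystander: wooden spool, 52 mm across, 50 mm high, left of the row. Origin: centre of its underside
- trowel: bystander: hand trowel lying along its x, 280 mm long, blade 55 mm wide, at the left. Origin: on the ledge under the blade's root
- cap_grip (a point): on the cap's axis, 34 mm above its origin, mid crown. The thread is interrupted: the cap turns about its upright axis without rising. One way (hidden, varies) it stops hard within 0.15 rad. The other way it turns lightly and lifts straight off once turned 0.8 to 1.2 rad (aim at 1.0) from its start; a stop follows at 1.3. Lifted earlier it catches after 2 mm. It clears the neck after 25 mm

How it is judged (in metres and radians):
On the way, in this order (a step that is already met when the one before it is completed fails the run):
1. one pot stands upright and at rest on each disc of the row (horizontal distance between any of pot_a, pot_b, pot_c and row_left below 0.012 m and horizontal distance between any of pot_a, pot_b, pot_c and row_mid below 0.012 m and horizontal distance between any of pot_a, pot_b, pot_c and row_right below 0.012 m and angle between each of pot_a, pot_b, pot_c's own z axis and vertical below 0.12 rad and height (world z) of each of pot_a, pot_b, pot_c below 0.008 m and linear speed of each of pot_a, pot_b, pot_c below 0.02 m/s), for 0.2 s.
2. the cap, still seated on the neck, has been turned to where it is free (angle between the x axis of cap and the x axis of mister, either way round above 0.5 rad and z of cap in the frame of mister below 0.122 m and horizontal distance between cap and mister below 0.006 m), for 0.05 s.
At the end, for the whole second after the job is handed in: A pot stands upright (within 0.12 rad) on the ledge within 12 mm of the centre of each of the three discs; the gripper holds the cap level (within 0.3 rad) and still, at least 50 mm above its seat, not touching the mister (horizontal distance between any of pot_a, pot_b, pot_c and row_left below 0.012 m and horizontal distance between any of pot_a, pot_b, pot_c and row_mid below 0.012 m and horizontal distance between any of pot_a, pot_b, pot_c and row_right below 0.012 m and angle between each of pot_a, pot_b, pot_c's own z axis and vertical below 0.12 rad and height (world z) of each of pot_a, pot_b, pot_c below 0.008 m and z of cap in the frame of mister above 0.166 m and contact force between the fingers and cap above 2 N and contact force between cap and mister below 0.1 N and angle between cap's own z axis and vertical below 0.3 rad and linear speed of cap below 0.03 m/s); the arm keeps its last pose, push and grip.
It fails at once if a herb pot is tipped over (angle between any of pot_a, pot_b, pot_c's own z axis and vertical above 0.6 rad).
It fails at once if a bystander on the ledge is knocked out of place by more than 30 mm (distance of any of saucer, dibber, tin, spool, trowel from where it was at the start of the episode above 0.03 m).
It also fails if it takes over 64 s, if anything falls off the work surface, if the arm or the gripper's body presses on something with over 40 N, if the wrist force passes 120 N, or if a joint passes its speed limit or range.

ROBOT

A 6-joint arm with a two-finger parallel gripper is mounted at the origin on the work surface. World frame = base frame: x ahead of the robot, y to its left, z up, the work surface at z = 0. Lengths are in mm, angles in rad, forces in N, time in s.
With the tool pointing down it reaches from about 250 to 725 mm from the base axis. Payload 4 kg.
Tool frame: the origin (TCP) lies at the centre of the arm's flange, where the gripper is bolted on; the fingertips stand bot.nose_length ahead of it and the grasp point (between the pads) lies 155 mm ahead of it (bot.nose_length is the distance from the TCP to the fingertips, in mm); z points along the fingers, y is the line along which they close (so a half turn about z gives the same grasp; the last joint's range is limited). The gripper opens to 85 mm and grips with 20 to 120 N. Pads are 22 mm wide; open, the fingers measure 114 mm over their backs; the gripper's body (76 mm by 85 mm) begins 54 mm behind the grasp point. The pads swing forward as they close: fully open they stand 13 mm farther back than shut.
Start: joints at [1.34, 0.241, 0.005, 1.335, 0, 1.571], TCP at [114.376, 486.742, 404.706] pointing down, gripper open.
Joint ranges: [-2.72, 2.72], [-1.05, 1.87], [-1.09, 1.28], [-1.99, 2.15], [-1.42, 1.44], [-3.14, 3.14]. Speed limits (rad/s): [2.79, 2.79, 3.14, 3.14, 3.14, 3.14].

INTERFACE

Orientations are given as [roll, pitch, yaw] about the fixed x, y, z axes, in that order (R = Rz(yaw) Ry(pitch) Rx(roll)).
In Python, from rig import bot gives the robot as it stands. The module is installed in compiled form; this text tells all that it offers.
- The arm moves only by the tool jog_arm, never from a script. Its argument "deltas" is a list of rows, each an object with "translation": the shift along the tool's x, y, z in m, a list of three; "twist": the turn, a rotation vector about the tool's x, y, z in rad, a list of three; "fingers": the closure, from 0 (fully open) to 1 (shut). A call has 1 to 20 rows; each row is the pose to reach, as a shift and turn from the pose commanded when the call began, along the tool's axes at that moment; what a row does not reach only later rows make up. A row lasts 1/10 s, in which the tool goes at most 50 mm and 8.59 degrees, less where a joint would pass 70% of its speed; a pose out of reach is approached as far as the arm can. A call with a gripper value outside its range is refused whole. The fingers move at their own pace and stop on an object; the grip force is fixed at half the most. Time passes only in rows, so rows that repeat a pose let the fingers close. It gives the time, the measured TCP pose, the force, the opening and the grip force at its end, in the units of the state.
- bot.read_state(): the state, without advancing time (a new reading comes with each control period).
- bot.camera(name): name is "side" or "top" or "wrist"; returns the picture (400x640x3 uint8, red, green, blue); there is no depth.
- bot.camera_params(name): a dict with "vertical_fov" (degrees; the focal length in pixels is half the picture's height over the tangent of half this angle, whatever the lens; pixels are square), "cx", "cy" (the principal point, pixels), "rvec" (rotation vector, rad) and "tvec" (3), from world to camera coordinates, as OpenCV has them. Camera axes: x right, y down, z forward; pixel columns grow to the right and rows downward; lengths in mm; the calibration is good to about 2 mm. A picture is of the moment at which its call begins: read the wrist's pose just before it. camera_params takes no time and is no camera call; for the wrist camera it gives the pose at the moment of the call.
- bot.job_done(): hands the job in; it is judged then, once.
The state is a dict: "clock": time; "q": joint angles; "joint_velocities": joint speeds; "effort": joint torques, N m; "tool_pos": TCP position; "orientation": TCP orientation; "force": force on the tool from outside, world axes, zero at the start; "moment": the same for the moment, N m; "finger_gap": finger opening in mm; "grasp_force": force on a finger pad.
Only numpy, scipy, OpenCV 4.12 (cv2) and the standard library are available. Lean on these libraries where they do the work, as an engineer would, in place of code of your own. Each camera call takes 0.05 s, during which the arm holds its last target. There are 200 camera calls.

## Working session

There is one attempt and no reset: what is moved stays moved. The work goes in short steps, Python scripts to look and compute and a tool call to move; the robot and the scene stay as the last step left them, time stands still between calls to the robot, and variables do not carry over. Pictures are saved under pics/ and viewed, at most 10 in all, crops included, and the job is handed in when it is done.

Besides the shell and the picture viewer there is one more tool, called after ">>>" as name(argument=value, ...) on one line, values as JSON. jog_arm: Moves the arm, as the interface text tells. Its arguments: {"type":"object","properties":{"deltas":{"type":"array","items":{"type":"object","properties":{"translation":{"type":"array","items":{"type":"number"}},"twist":{"type":"array","items":{"type":"number"}},"fingers":{"type":"number"}}}}},"required":["deltas"]}

```bash
mkdir -p pics
cat > h.py <<'E'
import numpy as np, cv2
from rig import bot
def cam(n):
    p=bot.camera_params(n); f=200/np.tan(np.radians(p['vertical_fov'])/2)
    R=cv2.Rodrigues(np.array(p['rvec'],float))[0]; return f,p['cx'],p['cy'],R,np.array(p['tvec'],float).ravel()
def ray(c,u,v,z):
    f,cx,cy,R,t=c; d=R.T@np.array([(u-cx)/f,(v-cy)/f,1]); o=-R.T@t
    return o+d*(z-o[2])/d[2]
def proj(c,P):
    f,cx,cy,R,t=c; q=R@np.array(P,float)+t; return f*q[0]/q[2]+cx,f*q[1]/q[2]+cy
E
python3 - <<'E'
from h import *
s=bot.read_state(); print(s, bot.nose_length)
for n in ('top','side'):
    im=bot.camera(n); cv2.imwrite(f'pics/{n}0.png',im[:,:,::-1]); c=cam(n); print(n,c[:3], (-c[3].T@c[4]).round())
E
```

```text
{'clock': 0.0, 'q': array([ 1.33997609e+00,  2.41412918e-01,  3.77141116e-03,  1.33518203e+00,
       -4.08209102e-05,  1.57083201e+00]), 'joint_velocities': array([ 0.00095995, -0.00150514, -0.00065185,  0.00023912, -0.00023945,
       -0.00048299]), 'effort': array([ 5.49267418e-05, -3.72320116e+01,  2.52405882e+01,  1.70869497e-02,
        7.97541225e-05, -2.93271881e-06]), 'tool_pos': array([114.33589215, 486.49440796, 403.83061706]), 'orientation': array([-3.13956544e+00,  4.08931558e-05,  2.91073682e+00]), 'force': array([-0.49615056,  0.20485346, -0.14778329]), 'moment': array([-0.0073732 ,  0.00401891, -0.03285896]), 'grasp_force': 0.0, 'finger_gap': 85.3749174729704} 173.4
top (np.float64(500.62719866802763), 318.99799888436496, 192.05450985318808) [ 283.  -19. 1508.]
side (np.float64(486.9241408710018), 323.76353513103555, 204.60825722195239) [ 421. 1278. 1056.]
```

View pics/top0.png

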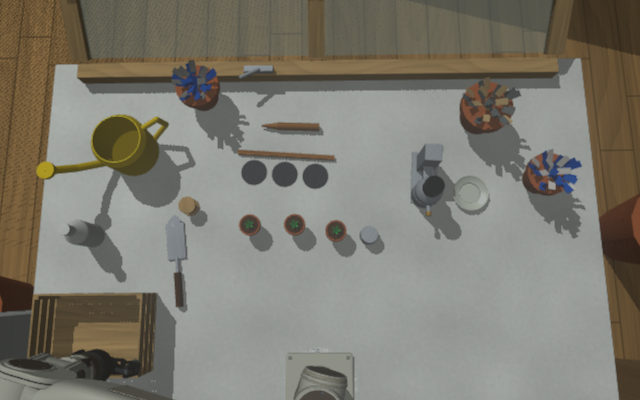

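View pics/side0.png

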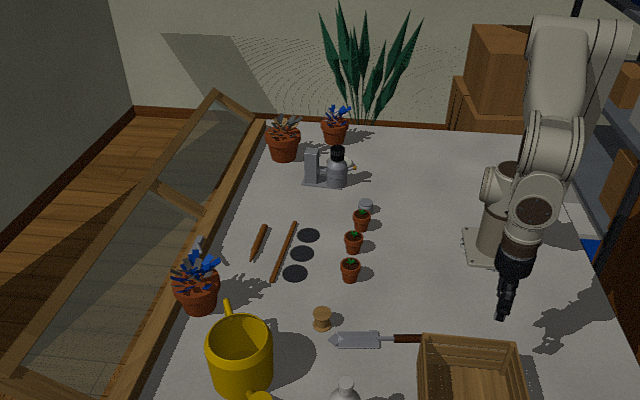

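The top view shows discs at about (254,173), (285,174) and (316,176). The pots are at (249,225), (294,225) and (337,231), the tin at (369,235) and the cap at about (433,184). The side view confirms the layout.

Run:
```python
from h import *
im=cv2.imread('pics/top0.png'); c=cam('top')
hsv=cv2.cvtColor(im,cv2.COLOR_BGR2HSV)
def blobs(m,box,lo):
    x0,y0,x1,y1=box; k=np.zeros_like(m);k[y0:y1,x0:x1]=m[y0:y1,x0:x1]
    n,l,s,ce=cv2.connectedComponentsWithStats(k)
    return [(ce[i],s[i]) for i in range(1,n) if s[i][4]>lo]
dark=(hsv[:,:,2]<75).astype(np.uint8)
for ce,s in blobs(dark,(235,155,335,195),150): print('disc',ce.round(1),s,ray(c,*ce,0).round(1))
red=((hsv[:,:,1]>90)&((hsv[:,:,0]<18)|((hsv[:,:,0]>35)&(hsv[:,:,0]<90)))&(hsv[:,:,2]>40)).astype(np.uint8)
for ce,s in blobs(red,(230,205,355,250),80):
    print('pot',ce.round(1),s,ray(c,*ce,55).round(1))
for y in range(172,206,2): print(y,hsv[y,412:448,2])
for nm,u,v,z in (('tin',369,234,45),('spool',188,205,50),('saucer',471,194,10),('trowel',176,240,0)): print(nm,ray(c,u,v,z).round())
cr=cv2.resize(im[150:250,230:490],None,fx=3,fy=3,interpolation=cv2.INTER_CUBIC); cv2.imwrite('pics/cr.png',cr)
```

```text
disc [253.7 171.9] [242 161  24  23 433] [629.9 196.8   0. ]
disc [284.3 174. ] [273 163  24  23 438] [622.5 101.9   0. ]
disc [314.9 175.9] [303 165  24  23 434] [615.6   7.7   0. ]
pot [250.3 225.1] [240 215  20  20  92] [458.2 196.4  55. ]
pot [294.5 225.7] [285 215  20  20  91] [455.2  67.   55. ]
pot [335.6 231.4] [326 221  20  20  96] [437.4 -52.6  55. ]
172 [135 136 137 136 134 122 100  88  90  89  83 113 136 114  89  89  90  88
  89  90  94  94  89  88  88  93 100  99  99  99 101 100  99 131 155 154]
174 [135 136 137 136 135 133 134 123 102  89  84 114 134 133 124 102  89  88
  89  89  93  94  88  88  88  94  99 100 100 100 100 100  99 100 119 145]
176 [134 137 137 135 134 133 133 134 134 121  94 114 135 130 127 130 111  83
  71  59  57  55  54  55  56  65  79  89  97 100 101 100  99 101 100 100]
178 [135 137 137 136 134 134 133 133 135 123 108 117 124 124 114  90  64  54
  54  55  53  53  53  53  53  55  54  53  55  74  94 100 100 101 101 100]
180 [134 137 137 135 135 134 129 123 122 124 125 126 121  97  67  55  55  53
  54  54  54  53  53  54  54  52  54  53  54  54  57  84
[... 1227 characters left out ...]
98 [ 74  74  72  87  93  76  74  87  95  96  97  98  97  97  90  83  83  83
  83  82  82  82  81  79  80  79  78  79  87  97 101 100 101 100  99 100]
200 [ 97  71  70  70  80  86  76  68  74  83  89  91  91  90  87  82  81  80
  80  80  81  79  79  78  78  79  84  94 100 102 101 101 101 100  99 100]
202 [112  87  69  66  67  67  78  86  80  71  70  71  76  79  80  80  79  80
  79  79  78  76  76  80  83  92  99 101 101 101 101 100 100 119 145 155]
204 [158 147 114  80  70  68  67  68  69  74  76  76  74  73  72  75  75  73
  71  72  79  83  88  93  96 100 101 102 100 100 101 100 101 101 120 145]
tin [ 430. -150.   45.]
spool [520. 383.  50.]
saucer [ 552. -466.   10.]
trowel [421. 428.   0.]
```

View pics/cr.png

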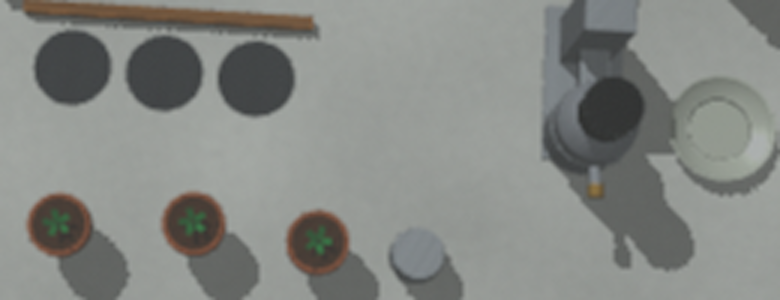

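The crop shows the three pots, the discs and the cap, with top centre at about (433.5,186). Next I'll work out the hover move.

```bash
cat >> h.py <<'E'
from scipy.spatial.transform import Rotation as Ro
def delta(p,yaw,frm=None):
    """p: grasp point target mm (tool straight down); from measured pose, or from (grasp point, yaw)"""
    s=bot.read_state(); R0=Ro.from_euler('xyz',s['orientation']); t0=np.array(s['tool_pos'])
    if frm: R0=Ro.from_euler('xyz',[np.pi,0,frm[1]]); t0=np.array(frm[0],float)+[0,0,155]
    R1=Ro.from_euler('xyz',[np.pi,0,yaw]); t1=np.array(p,float)+[0,0,155]
    print('d',(R0.inv().apply(t1-t0)/1000).round(4),(R0.inv()*R1).as_rotvec().round(4))
E
python3 - <<'E'
from h import *
c=cam('top')
for u,v in ((249.5,224.5),(294.5,224.5),(335.5,230.5)): print(ray(c,u,v,60).round(1))
print('cap',ray(c,433.3,185.9,160))
delta((457,130,200),1.495)
w=cam('wrist'); s=bot.read_state(); print(w[:3],(-w[3].T@w[4]-s['tool_pos']).round(), w[3][2])
E
```

```text
[459.3 197.9  60. ]
[458.1  66.7  60. ]
[439.6 -52.3  60. ]
cap [ 548.97819941 -319.48143965  160.        ]
d [-0.4152 -0.2685  0.0494] [-1.6000e-03  1.3000e-03  1.4158e+00]
(np.float64(306.5267716105389), 314.3377976134752, 200.63655687377587) [-77.  19. -31.] [ 0.29452259 -0.07021636 -0.95306144]
```

>>> jog_arm(deltas=[{"translation": [-0.415,-0.2685,0.049],"twist": [-0.0016,0.0013,1.416],"fingers": 0},{"translation": [-0.415,-0.2685,0.049],"twist": [-0.0016,0.0013,1.416],"fingers": 0},{"translation": [-0.415,-0.2685,0.049],"twist": [-0.0016,0.0013,1.416],"fingers": 0},{"translation": [-0.415,-0.2685,0.049],"twist": [-0.0016,0.0013,1.416],"fingers": 0},{"translation": [-0.415,-0.2685,0.049],"twist": [-0.0016,0.0013,1.416],"fingers": 0},{"translation": [-0.415,-0.2685,0.049],"twist": [-0.0016,0.0013,1.416],"fingers": 0},{"translation": [-0.415,-0.2685,0.049],"twist": [-0.0016,0.0013,1.416],"fingers": 0},{"translation": [-0.415,-0.2685,0.049],"twist": [-0.0016,0.0013,1.416],"fingers": 0},{"translation": [-0.415,-0.2685,0.049],"twist": [-0.0016,0.0013,1.416],"fingers": 0},{"translation": [-0.415,-0.2685,0.049],"twist": [-0.0016,0.0013,1.416],"fingers": 0},{"translation": [-0.415,-0.2685,0.049],"twist": [-0.0016,0.0013,1.416],"fingers": 0},{"translation": [-0.415,-0.2685,0.049],"twist": [-0.0016,0.0013,1.416],"fingers": 0},{"translation": [-0.415,-0.2685,0.049],"twist": [-0.0016,0.0013,1.416],"fingers": 0},{"translation": [-0.415,-0.2685,0.049],"twist": [-0.0016,0.0013,1.416],"fingers": 0},{"translation": [-0.415,-0.2685,0.049],"twist": [-0.0016,0.0013,1.416],"fingers": 0}])

```text
clock: 1.6
tool_pos: [456.2, 131.5, 355.9]
orientation: [3.141, -0.002, 1.497]
force: [0.3, -0.6, 0.7]
finger_gap: 85.3
grasp_force: 0.0
```

Run:
```python
from h import *
w=cam('wrist'); im=bot.camera('wrist'); cv2.imwrite('pics/w1.png',im[:,:,::-1])
for P in ((459,198,62),(458,67,62),(440,-52,62),(630,197,0),(622.5,102,0),(615.6,7.7,0)): print(P,np.round(proj(w,P),1))
np.save('w1.npy',np.array([*w[:3],*w[3].ravel(),*w[4]]))
delta((459,198,48),1.495)
```

```text
(459, 198, 62) [313.  119.8]
(458, 67, 62) [322.4 260.6]
(440, -52, 62) [313.1 360.4]
(630, 197, 0) [481.7 104.8]
(622.5, 102, 0) [467.3 195.1]
(615.6, 7.7, 0) [455.6 270.8]
d [ 0.0663 -0.0023  0.1531] [ 0.0006 -0.002   0.0022]
```

View pics/w1.png

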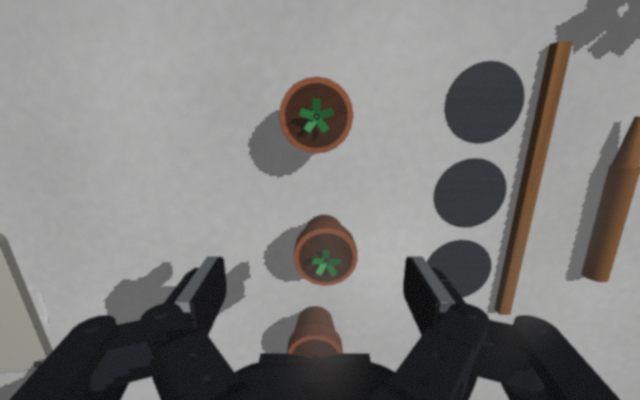

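The wrist view shows pots at (316,115) and (326,256), and discs at (484,102) and (470,192). All sit about 3 px from the top-view prediction, so I'll split the difference. Next: grasp the left pot.

>>> jog_arm(deltas=[{"translation": [0.034,-0.001,0.04],"twist": [0,0,0],"fingers": 0},{"translation": [0.068,-0.001,0.07],"twist": [0,0,0],"fingers": 0},{"translation": [0.068,-0.001,0.1],"twist": [0,0,0],"fingers": 0},{"translation": [0.068,-0.001,0.13],"twist": [0,0,0],"fingers": 0},{"translation": [0.068,-0.001,0.153],"twist": [0,0,0],"fingers": 0},{"translation": [0.068,-0.001,0.153],"twist": [0,0,0],"fingers": 0.1},{"translation": [0.068,-0.001,0.153],"twist": [0,0,0],"fingers": 0.3},{"translation": [0.068,-0.001,0.153],"twist": [0,0,0],"fingers": 1},{"translation": [0.068,-0.001,0.153],"twist": [0,0,0],"fingers": 1},{"translation": [0.068,-0.001,0.153],"twist": [0,0,0],"fingers": 1},{"translation": [0.068,-0.001,0.153],"twist": [0,0,0],"fingers": 1}])

```text
clock: 2.75
tool_pos: [461.7, 198.8, 204.1]
orientation: [3.139, -0.003, 1.495]
force: [-0.6, 0.1, 5.7]
finger_gap: 60.4
grasp_force: 65.2
```

>>> jog_arm(deltas=[{"translation": [0,0,-0.008],"twist": [0,0,0],"fingers": 1},{"translation": [0.001,0.015,-0.01],"twist": [0,0,0],"fingers": 1},{"translation": [0.004,0.045,-0.01],"twist": [0,0,0],"fingers": 1},{"translation": [0.006,0.08,-0.01],"twist": [0,0,0],"fingers": 1},{"translation": [0.008,0.115,-0.01],"twist": [0,0,0],"fingers": 1},{"translation": [0.011,0.145,-0.01],"twist": [0,0,0],"fingers": 1},{"translation": [0.012,0.165,-0.01],"twist": [0,0,0],"fingers": 1},{"translation": [0.012,0.1695,-0.009],"twist": [0,0,0],"fingers": 1},{"translation": [0.012,0.1695,-0.005],"twist": [0,0,0],"fingers": 1},{"translation": [0.012,0.1695,-0.001],"twist": [0,0,0],"fingers": 1},{"translation": [0.012,0.1695,-0.001],"twist": [0,0,0],"fingers": 1}])

```text
clock: 3.85
tool_pos: [630.0, 197.7, 204.2]
orientation: [-3.141, -0.001, 1.495]
force: [-0.5, 0.3, 0.7]
finger_gap: 60.6
grasp_force: 65.7
```

>>> jog_arm(deltas=[{"translation": [0,0,0],"twist": [0,0,0],"fingers": 0},{"translation": [0,0,0],"twist": [0,0,0],"fingers": 0},{"translation": [0,0,0],"twist": [0,0,0],"fingers": 0},{"translation": [0,0,-0.04],"twist": [0,0,0],"fingers": 0},{"translation": [0,0,-0.08],"twist": [0,0,0],"fingers": 0},{"translation": [0,0,-0.12],"twist": [0,0,0],"fingers": 0},{"translation": [-0.08,-0.168,-0.151],"twist": [0,0,0],"fingers": 0},{"translation": [-0.08,-0.168,-0.151],"twist": [0,0,0],"fingers": 0},{"translation": [-0.08,-0.168,-0.151],"twist": [0,0,0],"fingers": 0},{"translation": [-0.08,-0.168,-0.151],"twist": [0,0,0],"fingers": 0},{"translation": [-0.08,-0.168,-0.151],"twist": [0,0,0],"fingers": 0},{"translation": [-0.08,-0.168,-0.151],"twist": [0,0,0],"fingers": 0}])

```text
clock: 5.05
tool_pos: [457.0, 130.3, 355.6]
orientation: [3.139, -0.003, 1.495]
force: [0.6, 0.3, -0.8]
finger_gap: 85.6
grasp_force: 0.0
```

Run:
```python
from h import *
w=cam('wrist'); im=bot.camera('wrist'); cv2.imwrite('pics/w2.png',im[:,:,::-1])
print(bot.read_state()['tool_pos'])
for P in ((631.5,198.3,62),(459.5,68.5,62),(440,-52,62),(631.5,198.3,0),(624,103.4,0)): print(P,np.round(proj(w,P),1))
def ell(mask,box):
    x0,y0,x1,y1=box; k=np.zeros_like(mask);k[y0:y1,x0:x1]=mask[y0:y1,x0:x1]
    cs,_=cv2.findContours(k,cv2.RETR_EXTERNAL,cv2.CHAIN_APPROX_NONE); return cv2.fitEllipse(cv2.convexHull(max(cs,key=cv2.contourArea)))
h1=cv2.cvtColor(cv2.imread('pics/w1.png'),cv2.COLOR_BGR2HSV); h2=cv2.cvtColor(im,cv2.COLOR_RGB2HSV)
red=lambda h:((h[:,:,1]>90)).astype(np.uint8)*255
for h,box in ((h1,(270,70,360,160)),(h1,(285,205,370,290)),(h2,(430,40,540,150)),(h2,(285,205,370,290))):
    e=ell(red(h),box); print(np.round(e[0],1),np.round(e[1],1))
a=np.load('w1.npy'); w1=(a[0],a[1],a[2],a[3:12].reshape(3,3),a[12:])
for b in ((440,55,530,148),(425,150,512,232)):
    e=ell(((h1[:,:,2]<80)).astype(np.uint8),b); print('disc',np.round(e[0],1),np.round(e[1]),ray(w1,*e[0],0).round(1))
delta((459.5,68.5,48),1.495)
```

```text
[457.9258734  130.56882565 355.35787993]
(631.5, 198.3, 62) [521.5 101.3]
(459.5, 68.5, 62) [322.5 258.3]
(440, -52, 62) [312.1 360. ]
(631.5, 198.3, 0) [481.8 101.9]
(624, 103.4, 0) [467.5 192.5]
[315.6 114.7] [72.6 75.1]
[325.3 252.2] [62.  65.3]
[543.7 105.5] [ 88.1 169.5]
[323.8 251.7] [61.8 65.6]
disc [483.9 101.8] [72. 86.] [631.9 199.7   0. ]
disc [469.5 192.3] [63. 74.] [624.7 105.    0. ]
d [-0.0622  0.0059  0.1522] [ 0.0026 -0.0028 -0.0002]
```

View pics/w2.png

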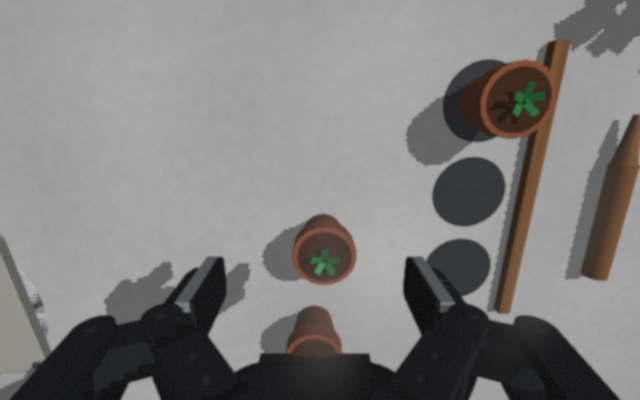

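The wrist view shows the left pot's rim at (517,99), so it is standing about 4 mm short of the disc centre. That's within tolerance. I'll aim 3–4 mm farther for the next two. The middle pot's rim is at (324,256).

>>> jog_arm(deltas=[{"translation": [-0.03,0.004,0.04],"twist": [0.0026,-0.0028,0],"fingers": 0},{"translation": [-0.0605,0.0073,0.07],"twist": [0.0026,-0.0028,0],"fingers": 0},{"translation": [-0.0605,0.0073,0.1],"twist": [0.0026,-0.0028,0],"fingers": 0},{"translation": [-0.0605,0.0073,0.13],"twist": [0.0026,-0.0028,0],"fingers": 0},{"translation": [-0.0605,0.0073,0.152],"twist": [0.0026,-0.0028,0],"fingers": 0},{"translation": [-0.0605,0.0073,0.152],"twist": [0.0026,-0.0028,0],"fingers": 0.1},{"translation": [-0.0605,0.0073,0.152],"twist": [0.0026,-0.0028,0],"fingers": 0.3},{"translation": [-0.0605,0.0073,0.152],"twist": [0.0026,-0.0028,0],"fingers": 1},{"translation": [-0.0605,0.0073,0.152],"twist": [0.0026,-0.0028,0],"fingers": 1},{"translation": [-0.0605,0.0073,0.152],"twist": [0.0026,-0.0028,0],"fingers": 1},{"translation": [-0.0605,0.0073,0.152],"twist": [0.0026,-0.0028,0],"fingers": 1}])

```text
clock: 6.2
tool_pos: [460.5, 69.9, 203.2]
orientation: [-3.141, 0.001, 1.495]
force: [0.2, 0.4, 0.1]
finger_gap: 60.7
grasp_force: 65.2
```

>>> jog_arm(deltas=[{"translation": [0,0,-0.008],"twist": [0,0,0],"fingers": 1},{"translation": [0.004,0.015,-0.01],"twist": [0,0,0],"fingers": 1},{"translation": [0.012,0.045,-0.01],"twist": [0,0,0],"fingers": 1},{"translation": [0.022,0.08,-0.01],"twist": [0,0,0],"fingers": 1},{"translation": [0.032,0.115,-0.01],"twist": [0,0,0],"fingers": 1},{"translation": [0.04,0.145,-0.01],"twist": [0,0,0],"fingers": 1},{"translation": [0.045,0.16,-0.01],"twist": [0,0,0],"fingers": 1},{"translation": [0.0455,0.163,-0.009],"twist": [0,0,0],"fingers": 1},{"translation": [0.0455,0.163,-0.005],"twist": [0,0,0],"fingers": 1},{"translation": [0.0455,0.163,-0.001],"twist": [0,0,0],"fingers": 1},{"translation": [0.0455,0.163,-0.001],"twist": [0,0,0],"fingers": 1}])

```text
clock: 7.3
tool_pos: [625.0, 102.5, 203.3]
orientation: [-3.138, 0.001, 1.495]
force: [-1.8, -0.0, 0.0]
finger_gap: 60.6
grasp_force: 65.9
```

>>> jog_arm(deltas=[{"translation": [0,0,0],"twist": [0,0,0],"fingers": 0},{"translation": [0,0,0],"twist": [0,0,0],"fingers": 0},{"translation": [0,0,0],"twist": [0,0,0],"fingers": 0},{"translation": [0,0,-0.04],"twist": [0,0,0],"fingers": 0},{"translation": [0,0,-0.08],"twist": [0,0,0],"fingers": 0},{"translation": [0,0,-0.12],"twist": [0,0,0],"fingers": 0},{"translation": [-0.106,-0.176,-0.152],"twist": [0,0,0],"fingers": 0},{"translation": [-0.106,-0.176,-0.152],"twist": [0,0,0],"fingers": 0},{"translation": [-0.106,-0.176,-0.152],"twist": [0,0,0],"fingers": 0},{"translation": [-0.106,-0.176,-0.152],"twist": [0,0,0],"fingers": 0},{"translation": [-0.106,-0.176,-0.152],"twist": [0,0,0],"fingers": 0},{"translation": [-0.106,-0.176,-0.152],"twist": [0,0,0],"fingers": 0}])

```text
clock: 8.5
tool_pos: [442.0, 10.0, 356.6]
orientation: [-3.141, 0.001, 1.493]
force: [0.3, -0.7, 0.3]
finger_gap: 85.7
grasp_force: 0.0
```

Run:
```python
from h import *
w=cam('wrist'); im=bot.camera('wrist'); cv2.imwrite('pics/w3.png',im[:,:,::-1])
print(bot.read_state()['tool_pos'])
for P in ((624,103.5,62),(441,-51,62),(617,9,0),(624,103.5,0)): print(P,np.round(proj(w,P),1))
for u,v,z in ((320,253,62),):print(ray(w,u,v,z))
delta((441,-51,48),1.495)
```

```text
[443.3213552   10.44130539 356.45491863]
(624, 103.5, 62) [536.2  65.1]
(441, -51, 62) [319.7 256.3]
(617, 9, 0) [477.7 167.5]
(624, 103.5, 0) [492.7  72.6]
[441.50444009 -47.53338089  62.        ]
d [-0.0614  0.0023  0.1535] [ 0.0005  0.0004 -0.0009]
```

View pics/w3.png

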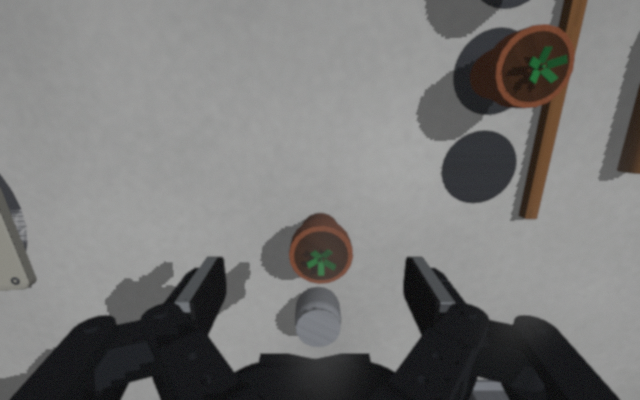

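The middle pot's rim is at (534,66), close to its predicted position. The right pot is at (321,254) and the right disc at (480,167).

>>> jog_arm(deltas=[{"translation": [-0.03,0.002,0.04],"twist": [0,0,0],"fingers": 0},{"translation": [-0.06,0.003,0.07],"twist": [0,0,0],"fingers": 0},{"translation": [-0.06,0.003,0.1],"twist": [0,0,0],"fingers": 0},{"translation": [-0.06,0.003,0.13],"twist": [0,0,0],"fingers": 0},{"translation": [-0.06,0.003,0.1525],"twist": [0,0,0],"fingers": 0},{"translation": [-0.06,0.003,0.1525],"twist": [0,0,0],"fingers": 0.1},{"translation": [-0.06,0.003,0.1525],"twist": [0,0,0],"fingers": 0.3},{"translation": [-0.06,0.003,0.1525],"twist": [0,0,0],"fingers": 1},{"translation": [-0.06,0.003,0.1525],"twist": [0,0,0],"fingers": 1},{"translation": [-0.06,0.003,0.1525],"twist": [0,0,0],"fingers": 1},{"translation": [-0.06,0.003,0.1525],"twist": [0,0,0],"fingers": 1}])

```text
clock: 9.65
tool_pos: [441.3, -49.6, 203.8]
orientation: [-3.141, 0.001, 1.495]
force: [0.3, 0.8, 0.0]
finger_gap: 60.5
grasp_force: 65.1
```

>>> jog_arm(deltas=[{"translation": [0,0,-0.008],"twist": [0,0,0],"fingers": 1},{"translation": [0.006,0.015,-0.01],"twist": [0,0,0],"fingers": 1},{"translation": [0.018,0.045,-0.01],"twist": [0,0,0],"fingers": 1},{"translation": [0.033,0.08,-0.01],"twist": [0,0,0],"fingers": 1},{"translation": [0.047,0.115,-0.01],"twist": [0,0,0],"fingers": 1},{"translation": [0.06,0.148,-0.01],"twist": [0,0,0],"fingers": 1},{"translation": [0.069,0.168,-0.01],"twist": [0,0,0],"fingers": 1},{"translation": [0.071,0.175,-0.009],"twist": [0,0,0],"fingers": 1},{"translation": [0.071,0.175,-0.005],"twist": [0,0,0],"fingers": 1},{"translation": [0.071,0.175,-0.001],"twist": [0,0,0],"fingers": 1},{"translation": [0.071,0.175,-0.001],"twist": [0,0,0],"fingers": 1}])

```text
clock: 10.75
tool_pos: [619.7, 7.4, 203.9]
orientation: [-3.138, 0.001, 1.494]
force: [-0.8, 0.7, 0.4]
finger_gap: 60.5
grasp_force: 65.6
```

>>> jog_arm(deltas=[{"translation": [0,0,0],"twist": [0,0,0],"fingers": 0},{"translation": [0,0,0],"twist": [0,0,0],"fingers": 0},{"translation": [0,0,0],"twist": [0,0,0],"fingers": 0},{"translation": [0,0,-0.04],"twist": [0,0,0],"fingers": 0},{"translation": [0,0,-0.08],"twist": [0,0,0],"fingers": 0},{"translation": [0,0,-0.12],"twist": [0,0,0],"fingers": 0},{"translation": [0,0,-0.16],"twist": [0,0,0],"fingers": 0},{"translation": [0,0,-0.19],"twist": [0,0,0],"fingers": 0},{"translation": [0,0,-0.19],"twist": [0,0,0],"fingers": 0}])

```text
clock: 11.65
tool_pos: [622.3, 8.0, 400.0]
orientation: [3.133, -0.0, 1.495]
force: [0.0, 0.1, 0.4]
finger_gap: 85.7
grasp_force: 0.0
```

Run:
```python
from h import *
print(bot.read_state()['tool_pos'],bot.read_state()['q'])
a=bot.camera('wrist'); w=cam('wrist'); cv2.imwrite('pics/w4.png',a[:,:,::-1])
c=cam('side'); b=bot.camera('side'); cv2.imwrite('pics/s4.png',b[:,:,::-1])
for P in ((631.5,199,62),(624,104,62),(617.5,9.5,62)): print(np.round(proj(c,P),1),np.round(proj(w,P),1))
delta((549,-240,250),1.4)
```

```text
[622.28271706   7.98008203 399.96975191] [ 1.29813124e-02  4.88352631e-01  3.53033633e-01  1.42688371e+00
 -7.56416913e-04  1.65984454e+00]
[293.5 258.2] [308.1 -38.1]
[300.9 238.3] [308.6  84. ]
[307.2 220.4] [309.9 183.1]
d [-0.2528 -0.0533 -0.0103] [-0.0004  0.0008  0.0947]
```

>>> jog_arm(deltas=[{"translation": [-0.303,-0.0505,-0.01],"twist": [0,0,0.095],"fingers": 0},{"translation": [-0.303,-0.0505,-0.01],"twist": [0,0,0.095],"fingers": 0},{"translation": [-0.303,-0.0505,-0.01],"twist": [0,0,0.095],"fingers": 0},{"translation": [-0.303,-0.0505,-0.01],"twist": [0,0,0.095],"fingers": 0},{"translation": [-0.303,-0.0505,-0.01],"twist": [0,0,0.095],"fingers": 0},{"translation": [-0.303,-0.0505,-0.01],"twist": [0,0,0.095],"fingers": 0},{"translation": [-0.303,-0.0505,-0.01],"twist": [0,0,0.095],"fingers": 0},{"translation": [-0.303,-0.0505,-0.01],"twist": [0,0,0.095],"fingers": 0},{"translation": [-0.303,-0.0505,-0.01],"twist": [0,0,0.095],"fingers": 0},{"translation": [-0.303,-0.0505,-0.01],"twist": [0,0,0.095],"fingers": 0}])

```text
clock: 12.75
tool_pos: [548.6, -288.5, 403.4]
orientation: [-3.138, 0.0, 1.402]
force: [0.3, 0.5, -0.5]
finger_gap: 85.3
grasp_force: 0.0
```

Run:
```python
from h import *
w=cam('wrist'); im=bot.camera('wrist'); t=bot.camera('top'); cv2.imwrite('pics/w5.png',im[:,:,::-1]); cv2.imwrite('pics/t5.png',t[:,:,::-1])
print(np.round(proj(w,(549,-319.5,160)),1), bot.read_state()['tool_pos'])
h=cv2.cvtColor(im,cv2.COLOR_RGB2HSV)
m=((h[:,:,2]<80)).astype(np.uint8); m[250:]=0
n,l,s,ce=cv2.connectedComponentsWithStats(m)
for i in range(1,n):
    if s[i][4]>400: print(s[i],ce[i])
c=cam('top'); hs=cv2.cvtColor(t,cv2.COLOR_RGB2HSV)
red=((hs[:,:,1]>90)).astype(np.uint8); k=np.zeros_like(red); k[160:215,235:340]=red[160:215,235:340]
n,l,s,ce=cv2.connectedComponentsWithStats(k)
for i in range(1,n):
    if s[i][4]>30: u,v=s[i][0]+(s[i][2]-1)/2,s[i][1]+(s[i][3]-1)/2; print(s[i],ray(c,u,v,60).round(1))
pic=np.vstack([cv2.resize(t[140:230,220:360],(700,450))[:,:,::-1]]); cv2.imwrite('pics/t5c.png',pic)
delta((549,-319.5,148),1.4)
```

```text
[324.6 252.4] [ 548.7048845  -288.49569031  403.94672548]
[ 620  118   20  132 1385] [632.78122744 203.65703971]
[ 384  173   37   77 1322] [405.24054463 209.90242057]
[ 285  183   82   67 2790] [325.55842294 228.55591398]
[241 160  20  19 106] [625.2 197.9  60. ]
[273 161  21  20 111] [619.6 101.2  60. ]
[306 162  20  20 102] [615.6   4.7  60. ]
d [-0.0304  0.0058  0.101 ] [-0.0027  0.0008  0.0025]
```

View pics/w5.png

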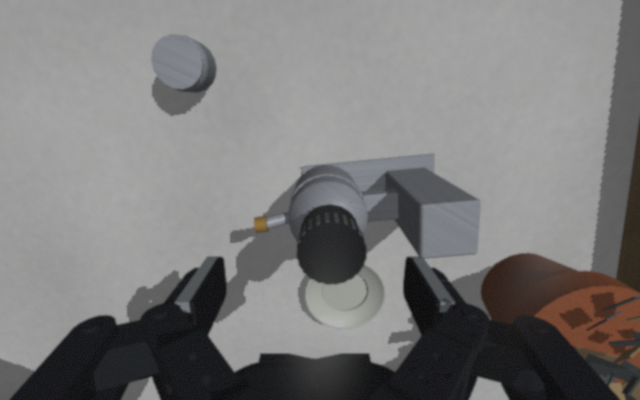

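View pics/t5c.png

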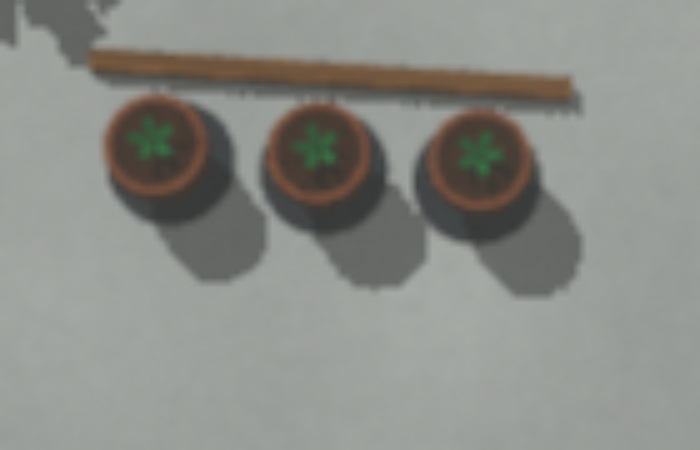

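The cap's crown top is centred at about (332,250) in the wrist view, which puts it near x≈552, y≈−319. The top crop shows all three pots on their discs, within about 5 mm. Now I'll descend and close gently.

>>> jog_arm(deltas=[{"translation": [-0.015,0.005,0.02],"twist": [0,0,0],"fingers": 0},{"translation": [-0.03,0.009,0.04],"twist": [0,0,0],"fingers": 0},{"translation": [-0.03,0.009,0.06],"twist": [0,0,0],"fingers": 0},{"translation": [-0.03,0.009,0.08],"twist": [0,0,0],"fingers": 0},{"translation": [-0.03,0.009,0.095],"twist": [0,0,0],"fingers": 0},{"translation": [-0.03,0.009,0.101],"twist": [0,0,0],"fingers": 0},{"translation": [-0.03,0.009,0.101],"twist": [0,0,0],"fingers": 0.25},{"translation": [-0.03,0.009,0.101],"twist": [0,0,0],"fingers": 0.25},{"translation": [-0.03,0.009,0.101],"twist": [0,0,0],"fingers": 0.25},{"translation": [-0.03,0.009,0.101],"twist": [0,0,0],"fingers": 0.25}])

```text
clock: 13.85
tool_pos: [551.9, -321.5, 304.4]
orientation: [-3.141, 0.002, 1.4]
force: [-1.0, -0.3, -0.9]
finger_gap: 63.9
grasp_force: 0.0
```

Run:
```python
from h import *
s=bot.read_state(); w=cam('wrist'); im=bot.camera('wrist'); cv2.imwrite('pics/w6.png',im[:,:,::-1])
print({k:np.round(s[k],3) for k in ('tool_pos','force','moment','finger_gap','q')})
print(np.round(proj(w,(552.5,-319.5,160)),1),np.round(proj(w,(549,-319.5,160)),1))
```

```text
{'tool_pos': array([ 551.928, -321.473,  304.369]), 'force': array([-1.021, -0.28 , -0.926]), 'moment': array([0.022, 0.078, 0.013]), 'finger_gap': np.float64(63.936), 'q': array([-0.527,  0.57 ,  0.237,  1.238, -0.002,  1.215])}
[318.  290.7] [310.  291.9]
```

View pics/w6.png

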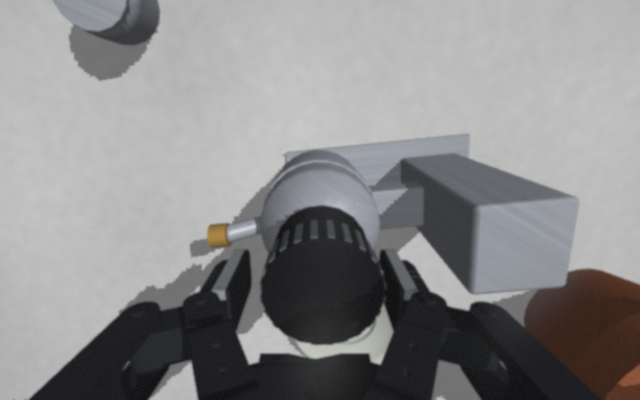

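The wrist view shows the crown spanning columns 262–384 with the pads at 248 and 384, so the cap is about 2.5 mm to +x. I'll centre on it, then close.

>>> jog_arm(deltas=[{"translation": [0.0025,0.0024,0],"twist": [0,0,0],"fingers": 0.25},{"translation": [0.0025,0.0024,0],"twist": [0,0,0],"fingers": 0.25},{"translation": [0.0025,0.0024,0],"twist": [0,0,0],"fingers": 0.3},{"translation": [0.0025,0.0024,0],"twist": [0,0,0],"fingers": 0.34},{"translation": [0.0025,0.0024,0],"twist": [0,0,0],"fingers": 0.34},{"translation": [0.0025,0.0024,0],"twist": [0,0,0],"fingers": 0.34}])

```text
clock: 14.5
tool_pos: [554.5, -319.4, 303.2]
orientation: [-3.14, 0.001, 1.4]
force: [0.1, -0.5, 0.7]
finger_gap: 56.7
grasp_force: 0.3
```

>>> jog_arm(deltas=[{"translation": [0,0,0],"twist": [0,0,0],"fingers": 0.5},{"translation": [0,0,0],"twist": [0,0,0],"fingers": 1},{"translation": [0,0,0],"twist": [0,0,0],"fingers": 1},{"translation": [0,0,0],"twist": [0,0,0],"fingers": 1},{"translation": [0,0,0],"twist": [0,0,0],"fingers": 1}])

```text
clock: 15.0
tool_pos: [554.5, -319.5, 303.7]
orientation: [-3.14, 0.002, 1.4]
force: [0.4, 0.1, 3.4]
finger_gap: 52.5
grasp_force: 62.9
```

```bash
cat > st.py <<'E'
from h import *
s=bot.read_state()
print({k:np.round(s[k],3) for k in ('clock','tool_pos','orientation','force','moment','finger_gap','grasp_force','q')})
E
python3 st.py
```

```text
{'clock': np.float64(15.0), 'tool_pos': array([ 554.536, -319.454,  303.684]), 'orientation': array([-3.14e+00,  2.00e-03,  1.40e+00]), 'force': array([0.415, 0.097, 3.355]), 'moment': array([ 0.016, -0.113, -0.016]), 'finger_gap': np.float64(52.494), 'grasp_force': np.float64(62.912), 'q': array([-0.522,  0.573,  0.241,  1.239, -0.002,  1.22 ])}
```

Well centred. Gentle trial turn: tool +z.

>>> jog_arm(deltas=[{"translation": [0,0,0],"twist": [0,0,0.04],"fingers": 1},{"translation": [0,0,0],"twist": [0,0,0.08],"fingers": 1},{"translation": [0,0,0],"twist": [0,0,0.12],"fingers": 1},{"translation": [0,0,0],"twist": [0,0,0.12],"fingers": 1}])

```text
clock: 15.4
tool_pos: [554.6, -319.4, 303.7]
orientation: [-3.141, 0.002, 1.28]
force: [1.2, 0.3, 5.0]
finger_gap: 52.5
grasp_force: 62.9
```

```bash
python3 st.py
```

```text
{'clock': np.float64(15.4), 'tool_pos': array([ 554.604, -319.427,  303.678]), 'orientation': array([-3.141e+00,  2.000e-03,  1.280e+00]), 'force': array([1.231, 0.297, 5.011]), 'moment': array([-0.002, -0.185, -0.076]), 'finger_gap': np.float64(52.497), 'grasp_force': np.float64(62.906), 'q': array([-0.522,  0.573,  0.241,  1.239, -0.002,  1.34 ])}
```

>>> jog_arm(deltas=[{"translation": [0,0,0],"twist": [0,0,0.03],"fingers": 1},{"translation": [0,0,0],"twist": [0,0,0.06],"fingers": 1},{"translation": [0,0,0],"twist": [0,0,0.09],"fingers": 1},{"translation": [0,0,0],"twist": [0,0,0.09],"fingers": 1}])

```text
clock: 15.8
tool_pos: [554.8, -319.4, 303.7]
orientation: [-3.141, 0.002, 1.189]
force: [1.0, -0.1, 5.6]
finger_gap: 52.3
grasp_force: 62.9
```

```bash
python3 st.py
```

```text
{'clock': np.float64(15.8), 'tool_pos': array([ 554.752, -319.422,  303.66 ]), 'orientation': array([-3.141e+00,  2.000e-03,  1.189e+00]), 'force': array([ 0.98 , -0.099,  5.595]), 'moment': array([ 0.02 , -0.307, -0.037]), 'finger_gap': np.float64(52.305), 'grasp_force': np.float64(62.928), 'q': array([-0.522,  0.573,  0.241,  1.239, -0.002,  1.431])}
```

There's no resistance past 0.2 rad, so this is the free direction. I'll continue to 1.0 rad in total.

>>> jog_arm(deltas=[{"translation": [0,0,0],"twist": [0,0,0.08],"fingers": 1},{"translation": [0,0,0],"twist": [0,0,0.16],"fingers": 1},{"translation": [0,0,0],"twist": [0,0,0.24],"fingers": 1},{"translation": [0,0,0],"twist": [0,0,0.32],"fingers": 1},{"translation": [0,0,0],"twist": [0,0,0.4],"fingers": 1},{"translation": [0,0,0],"twist": [0,0,0.48],"fingers": 1},{"translation": [0,0,0],"twist": [0,0,0.56],"fingers": 1},{"translation": [0,0,0],"twist": [0,0,0.64],"fingers": 1},{"translation": [0,0,0],"twist": [0,0,0.72],"fingers": 1},{"translation": [0,0,0],"twist": [0,0,0.79],"fingers": 1},{"translation": [0,0,0],"twist": [0,0,0.79],"fingers": 1}])

```text
clock: 16.9
tool_pos: [556.3, -320.0, 303.8]
orientation: [3.137, -0.002, 0.399]
force: [6.2, -2.0, 1.8]
finger_gap: 52.4
grasp_force: 62.9
```

```bash
python3 st.py
```

```text
{'clock': np.float64(16.9), 'tool_pos': array([ 556.332, -319.96 ,  303.827]), 'orientation': array([ 3.137e+00, -2.000e-03,  3.990e-01]), 'force': array([ 6.243, -1.986,  1.794]), 'moment': array([-0.567, -1.507,  0.085]), 'finger_gap': np.float64(52.399), 'grasp_force': np.float64(62.882), 'q': array([-5.220e-01,  5.740e-01,  2.430e-01,  1.235e+00, -1.000e-03,
        2.221e+00])}
```

Turned freely, with no stop torque. First a cautious 4 mm lift to check that it isn't caught.

>>> jog_arm(deltas=[{"translation": [0,0,-0.002],"twist": [0,0,0],"fingers": 1},{"translation": [0,0,-0.004],"twist": [0,0,0],"fingers": 1},{"translation": [0,0,-0.006],"twist": [0,0,0],"fingers": 1},{"translation": [0,0,-0.006],"twist": [0,0,0],"fingers": 1}])

```text
clock: 17.3
tool_pos: [556.4, -320.3, 307.7]
orientation: [3.138, -0.001, 0.399]
force: [9.3, -5.4, -5.7]
finger_gap: 52.3
grasp_force: 64.3
```

>>> jog_arm(deltas=[{"translation": [0.0007,0.001,0],"twist": [0,0,0],"fingers": 1},{"translation": [0.0014,0.0019,0],"twist": [0,0,0],"fingers": 1},{"translation": [0.0014,0.0019,0],"twist": [0,0,0],"fingers": 1}])

```text
clock: 17.6
tool_pos: [557.1, -320.8, 307.8]
orientation: [-3.141, 0.002, 0.4]
force: [5.8, -2.7, -3.9]
finger_gap: 52.5
grasp_force: 64.6
```

```bash
python3 st.py
python3 - <<'E'
from h import *
im=bot.camera('wrist'); cv2.imwrite('pics/w7.png',im[:,:,::-1])
E
```

```text
{'clock': np.float64(17.6), 'tool_pos': array([ 557.117, -320.782,  307.827]), 'orientation': array([-3.141e+00,  2.000e-03,  4.000e-01]), 'force': array([ 5.817, -2.67 , -3.946]), 'moment': array([-0.422, -1.211,  0.047]), 'finger_gap': np.float64(52.492), 'grasp_force': np.float64(64.64), 'q': array([-5.220e-01,  5.770e-01,  2.580e-01,  1.254e+00, -1.000e-03,
        2.220e+00])}
```

>>> jog_arm(deltas=[{"translation": [0.0007,0.001,-0.002],"twist": [0,0,0],"fingers": 1},{"translation": [0.0014,0.0014,-0.004],"twist": [0,0,0],"fingers": 1},{"translation": [0.0014,0.0014,-0.006],"twist": [0,0,0],"fingers": 1},{"translation": [0.0014,0.0014,-0.006],"twist": [0,0,0],"fingers": 1}])

```text
clock: 18.05
tool_pos: [557.8, -321.1, 315.3]
orientation: [-3.14, 0.003, 0.4]
force: [0.0, -0.8, -1.0]
finger_gap: 52.5
grasp_force: 64.7
```

It lifts freely with almost no force. I'll raise it to about 80 mm.

>>> jog_arm(deltas=[{"translation": [0,0,-0.006],"twist": [0,0,0],"fingers": 1},{"translation": [0,0,-0.012],"twist": [0,0,0],"fingers": 1},{"translation": [0,0,-0.02],"twist": [0,0,0],"fingers": 1},{"translation": [0,0,-0.03],"twist": [0,0,0],"fingers": 1},{"translation": [0,0,-0.042],"twist": [0,0,0],"fingers": 1},{"translation": [0,0,-0.055],"twist": [0,0,0],"fingers": 1},{"translation": [0,0,-0.065],"twist": [0,0,0],"fingers": 1},{"translation": [0,0,-0.069],"twist": [0,0,0],"fingers": 1},{"translation": [0,0,-0.069],"twist": [0,0,0],"fingers": 1},{"translation": [0,0,-0.069],"twist": [0,0,0],"fingers": 1},{"translation": [0,0,-0.069],"twist": [0,0,0],"fingers": 1}])

```text
clock: 19.15
tool_pos: [558.3, -321.2, 383.3]
orientation: [-3.14, 0.003, 0.4]
force: [-0.4, 0.2, -0.6]
finger_gap: 52.4
grasp_force: 64.7
```

```bash
python3 st.py
python3 - <<'E'
from h import *
t=bot.camera('side'); cv2.imwrite('pics/s8.png',cv2.resize(t[100:300,240:440],(600,600))[:,:,::-1])
E
```

```text
{'clock': np.float64(19.15), 'tool_pos': array([ 558.296, -321.156,  383.309]), 'orientation': array([-3.14e+00,  3.00e-03,  4.00e-01]), 'force': array([-0.406,  0.213, -0.602]), 'moment': array([-0.006,  0.   ,  0.001]), 'finger_gap': np.float64(52.428), 'grasp_force': np.float64(64.711), 'q': array([-5.220e-01,  5.460e-01,  4.040e-01,  1.432e+00, -2.000e-03,
        2.220e+00])}
```

View pics/s8.png

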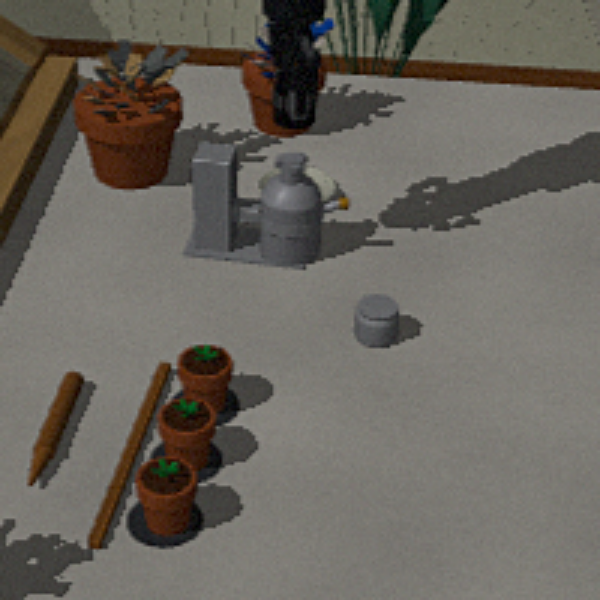

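The side view shows the neck bare, with the cap held in the gripper at about (295,105) above it. All three pots are standing on their discs.

```bash
python3 -c "
from rig import bot
print(bot.job_done())"
```

```text
the job is handed in; nothing more can be done
None
```

The job is handed in, with no verdict shown: the three pots stand on their discs, at most about 5 mm off centre, and the cap came free turning clockwise seen from above (the other way was not tried) and is held level and still about 80 mm above its seat, 19 s in.

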